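# Push a spectacle blank home into a corner stop

### The arm

A 7-joint arm with a two-finger parallel gripper is mounted at the origin on the work surface. World frame = base frame: x ahead of the robot, y to its left, z up, the work surface at z = 0. Lengths are in m, angles in rad, forces in N, time in s.
With the tool pointing down it reaches from about 0.35 to 0.9 m from the base axis. Payload 19.9 kg.
Tool frame: the origin (TCP) lies midway between the tips of the shut fingers; the grasp point (between the pads) lies 19 mm behind it (robot.hold_point_z is the distance from the TCP to the grasp point, in m); z points along the fingers, y is the line along which they close (so a half turn about z gives the same grasp; the last joint's range is limited). The gripper opens to 94 mm and grips with 3 to 60 N. Pads are 16 mm wide; open, the fingers measure 119 mm over their backs; the gripper's body (75 mm by 177 mm) begins 78 mm behind the grasp point.
Start: joints at [-1.337, 0.417, -0.01, 1.614, 0.005, 1.111, -0.053], TCP at [0.17, 0.602, 0.183] pointing down, gripper open.
Joint ranges: [-2.81, 2.81], [-0.39, 2.02], [-1.27, 1.25], [0.06, 2.57], [-1.19, 4.33], [0.19, 2], [-2.82, 2.82]. Speed limits (rad/s): [1.89, 1.89, 2.39, 2.39, 3.01, 3.01, 3.01].

### API

Orientations are given as a unit quaternion [w, x, y, z].
In Python, from rig import robot gives the robot as it stands. The module is installed in compiled form; this text tells all that it offers.
- The arm moves only by the tool move_arm, never from a script. Its argument "motion" is a list of rows, each a list of 5 numbers: the opening, from -1 (shut) to 1 (fully open), then the shift along the world's x, y, z normalised to -1 to 1, where 1 is 0.04 m, then the turn about the world's z normalised to -1 to 1, where 1 is 0.1 rad. In form: [[fingers, x, y, z, yaw], ...]. A call has 1 to 12 rows; each row shifts and turns the commanded pose from where the row before left it; what a row does not reach is not made up. A row lasts 1/12 s, in which the tool goes at most 41.7 mm and 7.16 degrees, less where a joint would pass 70% of its speed; a pose out of reach is approached as far as the arm can. A call with a number of a shift or a turn outside -1 to 1 is refused whole. A call with a gripper value outside its range is refused whole. The fingers move at their own pace and stop on an object; "squeeze" is the grip in N (left out, the last holds). Time passes only in rows, so rows that do not move let the fingers close. It gives the time, the measured TCP pose, the force, the opening and the grip force at its end, in the units of the state.
- robot.get_state(): the state, without advancing time (a new reading comes with each control period).
- robot.capture(name): name is "scene" or "top"; returns a dict with "pixels" (480x640x3 uint8, red, green, blue), "fx", "fy", "cx", "cy" (pixels), "world_from_camera" (4x4, takes a point from camera to world coordinates). Camera axes: x right, y up, looking along -z (the intrinsics and any distortion apply to the point x, -y, -z); pixel columns grow to the right and rows downward; lengths in m; the calibration is good to about 2 mm. A picture is of the moment at which its call begins. There is no depth.
- robot.finish_job(): hands the job in; it is judged then, once.
The state is a dict: "t": time; "qpos": joint angles; "joint_velocities": joint speeds; "effort": joint torques, N m; "eef_pos": TCP position; "tcp_rot": TCP orientation; "force": force on the tool from outside, world axes, zero at the start; "moment": the same for the moment, N m; "opening": finger opening in m; "grip_force": force on a finger pad.
Only numpy, scipy, OpenCV 4.12 (cv2) and the standard library are available. Lean on these libraries where they do the work, as an engineer would, in place of code of your own. Each camera call takes 0.05 s, during which the arm holds its last target. There are 200 camera calls.

### The job

Push the oblong wooden spectacle blank along the table into the aluminium corner stop, so that one long edge lies flush against the long fence and one short end is up against the short one. Only push it with the fingers: do not pick it up, and do not shift any of the other things on the table.

Things in the scene. Friction and masses are not known exactly. Their poses are not given: they have to be found in the camera images.
- blank: The work: a loose flat oblong of pale wood, 80 (its x) by 120 (its y) by 18 mm thick, about 80 to 150 g, lying on the table with two thin lens circles marked on top. Origin: centre of its underside. It starts 40 to 80 mm short of each fence and turned up to 0.35 rad from square to them.
- corner_stop: Fixed L of two aluminium bars, 18 mm wide, 20 mm high, open towards the robot. Origin: its inner corner, at table height. The long fence's inner face is this frame's plane x = 0, from y = -160 to +18 mm; the short one's is y = 0, from x = -110 to 0 mm; the bars lie behind these faces, the work at x < 0, y < 0. Home, the blank's centre is at x = -40, y = -60 mm, y axes parallel.
- offcut: Bystander: loose square of pale wood without markings, 60 by 60 by 18 mm, lying beyond the short fence. Origin: centre of its underside.
- clear_block: Bystander: loose clear acrylic block, 45 by 65 by 40 mm high, beyond the long fence. Origin: centre of its underside.
- weight: Bystander: loose brass weight, 40 mm in diameter, 48 mm high with a knob, past the open end of the long fence, on its far side. Origin: centre of its underside.
- anvil_block: Bystander: loose square steel bench block, 55 by 55 by 25 mm high, near the free end of the short fence. Origin: centre of its underside.
- jar: Bystander: loose amber glass jar with a black cap, 56 mm in diameter, 75 mm high, at the far left or far right, 0.4 m or more to the side. Origin: centre of its underside.
- engraver: Bystander: loose blue engraving handpiece lying on the table, about 140 mm long along its x, 20 mm thick, at the right. Origin: under its axis, 60 mm from its blunt end, at table height.
- cup: Bystander: loose grey plastic cup, 66 mm in diameter at the rim, 70 mm high, on the side opposite the jar. Origin: centre of its underside.
Not all that is in view belongs to the job. Leave any green or orange look-alike of the blank alone.

How it is judged:
By the outcome, as a careful person would: the job done as asked, in the order asked, and still so for the second after the job is handed in, with the robot touching nothing.
It also fails if it takes over 51 s, if anything falls off the work surface, if the arm or the gripper's body presses on something with over 40 N, if the wrist force passes 120 N, or if a joint passes its speed limit or range.

## Working session

There is one attempt and no reset: what is moved stays moved. The work goes in short steps, Python scripts to look and compute and a tool call to move; the robot and the scene stay as the last step left them, time stands still between calls to the robot, and variables do not carry over. Pictures are saved under pics/ and viewed, at most 10 in all, crops included, and the job is handed in when it is done.

Besides the shell and the picture viewer there is one more tool, called after "Call:" as name([rows], argument=value, ...), one row to a line, values as JSON. move_arm: Moves the arm, as the interface text tells. Scaled input: -1 to 1 covers 0.04 m each way for a shift and 0.1 rad each way for a turn. Its arguments: {"type":"object","properties":{"motion":{"type":"array"},"squeeze":{"type":"number"}},"required":["motion"]}

```bash
mkdir -p pics
cat > h.py <<'E'
import numpy as np,cv2
from rig import robot
def cap(n,f):
    c=robot.capture(n); cv2.imwrite('pics/'+f,c['pixels'][:,:,::-1]); return c
def ray(c,uv,z):
    uv=np.atleast_2d(uv).astype(float)
    d=np.c_[(uv[:,0]-c['cx'])/c['fx'],-(uv[:,1]-c['cy'])/c['fy'],-np.ones(len(uv))]
    M=c['world_from_camera']; d=d@M[:3,:3].T; o=M[:3,3]
    return o+d*((z-o[2])/d[:,2])[:,None]
E
python3 - <<'E'
from h import *
for n in('top','scene'):
    c=cap(n,n+'0.png');print({k:c[k] for k in c if k!='pixels'})
print(robot.get_state())
E
```

```text
{'fx': 466.4127891368516, 'fy': 466.4127891368516, 'cx': 309.7007854104133, 'cy': 239.10193522955487, 'world_from_camera': array([[-0.02037232,  0.99141056, -0.12919003,  0.43163393],
       [-0.99951512, -0.02323932, -0.02072341, -0.01069278],
       [-0.0235477 ,  0.1287052 ,  0.99140329,  1.15481285],
       [ 0.        ,  0.        ,  0.        ,  1.        ]])}
{'fx': 504.53433381416994, 'fy': 504.53433381416994, 'cx': 323.6188920223453, 'cy': 237.85054325080924, 'world_from_camera': array([[ 0.53055655, -0.49715575,  0.68654637,  1.34766824],
       [ 0.84757207,  0.30019835, -0.43761003, -0.49045021],
       [ 0.01146025,  0.81407439,  0.58064752,  0.6996033 ],
       [ 0.        ,  0.        ,  0.        ,  1.        ]])}
{'t': 0.1, 'qpos': array([-1.33750882,  0.41791188, -0.01032476,  1.61407818,  0.0046838 ,
        1.11069874, -0.05300358]), 'joint_velocities': array([ 0.00368045, -0.0003557 , -0.00059634, -0.0033976 ,  0.00154804,
       -0.00073014, -0.00099864]), 'effort': array([ 1.48053779e-03, -8.52588058e+01,  6.40270282e-01, -4.26696682e+01,
       -4.88791382e-02,  1.62414374e-02, -1.08923669e-05]), 'eef_pos': array([0.16948879, 0.60121922, 0.1825043 ]), 'tcp_rot': array([-4.30717249e-05,  1.36953483e-01,  9.90577335e-01, -5.34280157e-04]), 'force': array([-0.82877491,  0.71448232,  0.46380571]), 'moment': array([ 0.02092741, -0.00251877, -0.00411674]), 'grip_force': 0.0, 'opening': 0.09399936814118773}
```

View pics/top0.png

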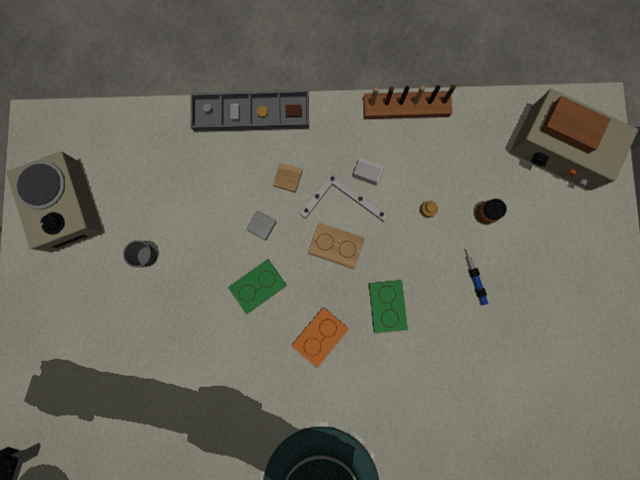

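View pics/scene0.png

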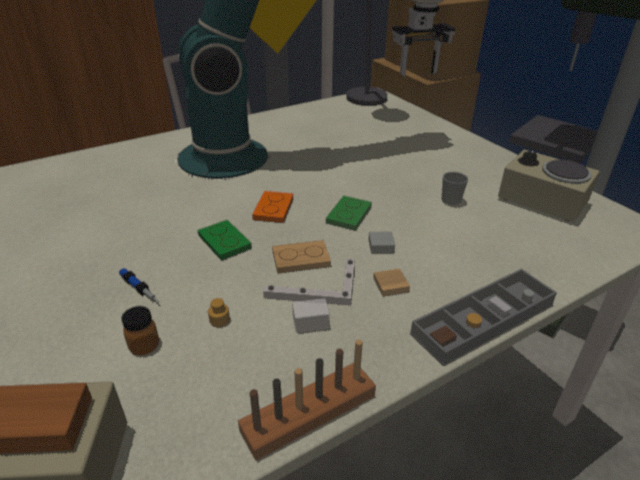

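The top view shows the blank at about (337,245), the stop's corner at about (332,180), with the long fence running to (383,216) and the short one to (304,214). The green and orange look-alikes lie nearer the robot. The scene view agrees.

```bash
cat > m.py <<'E'
from h import *
def blank(c,verbose=0):
    p=c['pixels'].astype(int); r,g,b=p[...,0],p[...,1],p[...,2]
    hsv=cv2.cvtColor(c['pixels'],cv2.COLOR_RGB2HSV)
    m=((hsv[...,1]>75)&(hsv[...,0]<22)&(hsv[...,2]>110)).astype(np.uint8)
    win=np.zeros_like(m); win[165:275,265:400]=1; m*=win
    m=cv2.morphologyEx(m,cv2.MORPH_CLOSE,np.ones((5,5)))
    k=max(cv2.findContours(m,cv2.RETR_EXTERNAL,cv2.CHAIN_APPROX_NONE)[0],key=cv2.contourArea)
    w=ray(c,k[:,0],.018)[:,:2]
    return cv2.minAreaRect((w*1000).astype(np.float32)),k
def bars(c):
    hsv=cv2.cvtColor(c['pixels'],cv2.COLOR_RGB2HSV)
    m=((hsv[...,1]<30)&(hsv[...,2]>140)).astype(np.uint8)
    win=np.zeros_like(m); win[170:225,298:390]=1; win[:188,350:]=0;m*=win
    k=max(cv2.findContours(m,cv2.RETR_EXTERNAL,cv2.CHAIN_APPROX_NONE)[0],key=cv2.contourArea)
    return m,k
E
python3 - <<'E'
from m import *
c=robot.capture('top')
R,k=blank(c);print(R, cv2.boxPoints(R))
hsv=cv2.cvtColor(c['pixels'],cv2.COLOR_RGB2HSV)
print(hsv[199,358],hsv[195,320],hsv[230,300],hsv[245,337])
m,kb=bars(c)
print(cv2.contourArea(kb)); w=ray(c,kb[:,0],.02)[:,:2]*1000
print(cv2.approxPolyDP(kb,3,True)[:,0].tolist())
print(ray(c,cv2.approxPolyDP(kb,3,True)[:,0],.02).round(3).tolist())
im=c['pixels'][:,:,::-1].copy()
im=cv2.resize(im[150:300,220:420],None,fx=4,fy=4,interpolation=cv2.INTER_CUBIC)
for q,col in((k,(255,0,0)),(kb,(0,0,255))): cv2.drawContours(im,[((q-[220,150])*4+2).astype(int)],-1,col,1)
cv2.imwrite('pics/crop.png',im)
E
```

```text
((562.9724731445312, -50.448516845703125), (119.06727600097656, 79.09284210205078), 70.20814514160156) [[ 505.60376   -93.07486 ]
 [ 580.02454  -119.85602 ]
 [ 620.3412     -7.822174]
 [ 545.9204     18.958984]]
[ 5 19 81] [ 17  13 136] [ 25  33 131] [ 16 114 139]
50.0
[[313, 197], [306, 205], [309, 210], [317, 200]]
[[0.685, 0.003, 0.02], [0.665, 0.02, 0.02], [0.652, 0.013, 0.02], [0.677, -0.007, 0.02]]
```

View pics/crop.png

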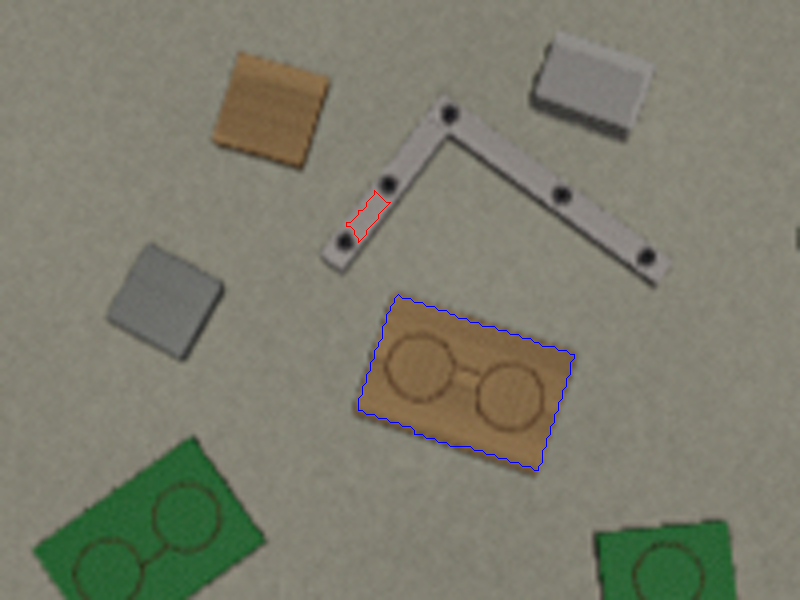

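The crop shows the blank contour is well fitted. The bar mask is too tight, so I'll use a looser one plus the five screws on the bar axes.

Run:
```python
from m import *
cs=[robot.capture('top')['pixels'].astype(float) for _ in range(4)]
c=robot.capture('top'); p=np.mean(cs+[c['pixels']],0).astype(np.uint8)
hsv=cv2.cvtColor(p,cv2.COLOR_RGB2HSV)
# screws: dark centroids
g=p.mean(2); S=[]
for u,v in((450,114),(562,195),(646,257),(388,184),(345,242)):
    u=int(220+u/4);v=int(150+v/4); w=np.clip(100-g[v-2:v+4,u-2:u+4],0,None); yy,xx=np.mgrid[v-2:v+4,u-2:u+4]
    S.append([(w*xx).sum()/w.sum(),(w*yy).sum()/w.sum()])
W=ray(c,S,.02)[:,:2]*1000
print(W.round(1))
a=W[2]-W[0];b=W[4]-W[0]
print('ang long',np.degrees(np.arctan2(a[1],a[0])),'short',np.degrees(np.arctan2(b[1],b[0])))
m=((hsv[...,1]<25)&(hsv[...,2]>105)).astype(np.uint8);win=np.zeros_like(m); win[170:225,298:390]=1; win[:193,347:]=0;m*=win
k=max(cv2.findContours(m,cv2.RETR_EXTERNAL,cv2.CHAIN_APPROX_NONE)[0],key=cv2.contourArea)
w=ray(c,k[:,0],.02)[:,:2]*1000
# frame: y axis of the stop along -a direction (a runs to y=-160); x is +90deg behind
th=np.arctan2(-a[1],-a[0])-np.pi/2
# combine with short: b runs along -x
tb=np.arctan2(-b[1],-b[0]); print('th',th,tb)
t=(th*2+tb)/3; ex=np.array([np.cos(t),np.sin(t)]);ey=np.array([-ex[1],ex[0]])
O=W[0]-9*ex-9*ey; print('corner',O)
L=(w-O)@np.c_[ex,ey]; print('area',cv2.contourArea(k),'local ext',L.min(0),L.max(0))
for s in('screws',): print(((W-O)@np.c_[ex,ey]).round(1))
lf=L[(L[:,1]<-30)&(L[:,1]>-145)]; sf=L[(L[:,0]<-25)&(L[:,0]>-100)]
print('long faces',np.median(lf[lf[:,0]<9,0]),np.median(lf[lf[:,0]>9,0]),'short',np.median(sf[sf[:,1]<9,1]),np.median(sf[sf[:,1]>9,1]))
c['pixels']=p
R,_=blank(c); bc=np.array(R[0]); print('blank',R,'local',((bc-O)@np.c_[ex,ey]).round(1),'yaw',R[2]-np.degrees(t)-90)
H=O-40*ex-60*ey; print('home',H, 't',t,'delta',H-bc)
```

```text
[[ 731.5  -45.7]
 [ 678.3 -113.6]
 [ 638.1 -164.5]
 [ 687.4   -6.6]
 [ 652.1   20.9]]
ang long -128.17183800882486 short 140.01576882137033
th -0.6662242547919103 -0.6978564829456606
corner [718.86203639 -47.05222112]
area 699.0 local ext [-110.24768063 -156.59470275] [19.57408334 21.50056177]
[[   9.     9. ]
 [  10.1  -77.3]
 [  10.6 -142.1]
 [ -49.8   11.9]
 [ -94.6   11.2]]
long faces 1.4820581710406624 17.68049030362316 short 3.4483479097485663 19.832177302926468
blank ((563.17822265625, -50.75262451171875), (119.25768280029297, 79.7158203125), 70.48368835449219) local [-119.1 -100.4] yaw 19.259657419918653
home [650.10139493 -68.77718798] t -0.6767683308431603 delta [ 86.92317227 -18.02456347]
```

Call:
move_arm([
  [1,0.4,-0.7,0,-0.2],
  [1,0.4,-0.7,0,-0.2],
  [1,0.4,-0.7,0,-0.2],
  [1,0.4,-0.7,0,-0.2],
  [1,0.4,-0.7,0,-0.2],
  [1,0.4,-0.7,0,-0.2],
  [1,0.4,-0.7,0,-0.2],
  [1,0.4,-0.7,0,-0.2],
  [1,0.4,-0.7,0,-0.2],
  [1,0.4,-0.7,0,-0.2],
  [1,0.4,-0.7,0,-0.2],
  [1,0.4,-0.7,0,-0.2],
])

```text
t: 1.4
eef_pos: [0.3621, 0.2641, 0.1832]
tcp_rot: [0.0, 0.255, 0.967, 0.0]
force: [0.7, 1.6, -0.3]
opening: 0.0938
grip_force: 0.0
```

Call:
move_arm([
  [1,0.4,-0.7,0,-0.2],
  [1,0.4,-0.7,0,-0.2],
  [1,0.4,-0.7,0,-0.2],
  [1,0.4,-0.7,0,-0.2],
  [1,0.4,-0.7,0,-0.2],
  [1,0.4,-0.7,0,-0.2],
  [1,0.4,-0.7,0,-0.2],
  [1,0.4,-0.7,0,-0.2],
  [1,0,0,0,0],
  [1,0,0,0,0],
  [1,0,0,0,0],
  [1,0,0,0,0],
])

```text
t: 2.4
eef_pos: [0.4892, 0.0425, 0.183]
tcp_rot: [-0.0, 0.33, 0.944, 0.0]
force: [0.3, 0.1, -0.4]
opening: 0.0943
grip_force: 0.0
```

Call:
move_arm([
  [1,0.1,-0.3,-0.4,0],
  [1,0.1,-0.3,-0.4,0],
  [1,0.07,-0.3,-0.4,0],
  [1,0,0,-0.4,0],
  [1,0,0,-0.4,0],
  [1,0,0,-0.4,0],
  [1,0,0,-0.4,0],
  [1,0,0,-0.4,0],
  [1,0,0,-0.4,0],
  [1,0,0,-0.4,0],
  [1,0,0,-0.4,0],
  [1,0,0,0,0],
])

```text
t: 3.4
eef_pos: [0.4987, 0.0066, 0.0049]
tcp_rot: [-0.002, 0.33, 0.944, -0.001]
force: [-0.6, -0.5, -0.9]
opening: 0.0939
grip_force: 0.0
```

Call:
move_arm([
  [1,0.117,-0.094,0,0],
  [1,0.117,-0.094,0,0],
  [1,0.117,-0.094,0,0],
  [1,0.117,-0.094,0,0],
  [1,0.117,-0.094,0,0],
  [1,0.117,-0.094,0,0],
  [1,0.117,-0.094,0,0],
  [1,0.117,-0.094,0,0],
  [1,0.117,-0.094,0,0],
  [1,0.117,-0.094,0,0],
  [1,0.117,-0.094,0,0],
  [1,0.117,-0.094,0,0],
])

```text
t: 4.4
eef_pos: [0.557, -0.04, 0.007]
tcp_rot: [-0.0, 0.331, 0.944, -0.0]
force: [-0.2, 0.1, 0.7]
opening: 0.0943
grip_force: 0.0
```

Run:
```python
from m import *
c=cap('scene','s1.png')
cv2.imwrite('pics/s1c.png',cv2.resize(c['pixels'][170:340,200:440,::-1],None,fx=3,fy=3))
s=robot.get_state();print(s['eef_pos'],s['force'])
```

```text
[ 0.557726   -0.04077945  0.00708827] [ 0.30091976 -1.18624262 -0.13466578]
```

View pics/s1c.png

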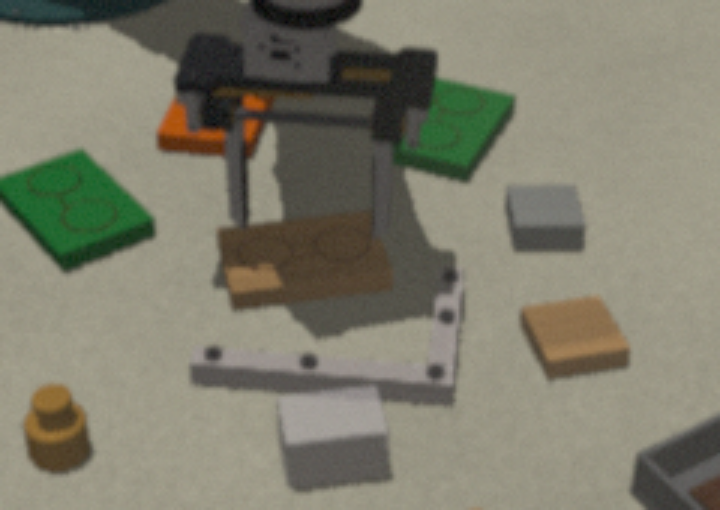

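The fingers are squaring the blank up; about 42 mm remain to the long fence, and the bystanders haven't moved.

Call:
move_arm([
  [1,0.078,-0.063,0,0],
  [1,0.078,-0.063,0,0],
  [1,0.078,-0.063,0,0],
  [1,0.078,-0.063,0,0],
  [1,0.078,-0.063,0,0],
  [1,0.078,-0.063,0,0],
  [1,0.078,-0.063,0,0],
  [1,0.078,-0.063,0,0],
  [1,0.04,-0.032,0,0],
  [1,0.04,-0.032,0,0],
  [1,0.02,-0.016,0,0],
  [1,0,0,0,0],
])

```text
t: 5.45
eef_pos: [0.5856, -0.0631, 0.007]
tcp_rot: [0.0, 0.331, 0.944, -0.0]
force: [-0.0, -0.2, 0.5]
opening: 0.0942
grip_force: 0.0
```

Call:
move_arm([
  [1,0.02,-0.016,0,0],
  [1,0.02,-0.016,0,0],
  [1,0.02,-0.016,0,0],
  [1,0,0,0,0],
])

```text
t: 5.78
eef_pos: [0.5881, -0.065, 0.0071]
tcp_rot: [0.0, 0.331, 0.944, -0.0]
force: [-0.3, -0.0, 0.5]
opening: 0.0935
grip_force: 0.0
```

Call:
move_arm([
  [1,0.02,-0.016,0,0],
  [1,0.02,-0.016,0,0],
  [1,0.02,-0.016,0,0],
  [1,0.02,-0.016,0,0],
  [1,0,0,0,0],
  [1,0,0,0,0],
])

```text
t: 6.28
eef_pos: [0.5911, -0.0675, 0.007]
tcp_rot: [-0.0, 0.331, 0.944, -0.0]
force: [-0.2, 0.3, -0.2]
opening: 0.0941
grip_force: 0.0
```

Call:
move_arm([
  [1,0.02,-0.016,0,0],
  [1,0.02,-0.016,0,0],
  [1,0,0,0,0],
])

```text
t: 6.53
eef_pos: [0.5929, -0.0689, 0.007]
tcp_rot: [0.0, 0.331, 0.944, -0.0]
force: [0.1, 0.8, 0.7]
opening: 0.0944
grip_force: 0.0
```

Call:
move_arm([
  [1,0.02,-0.016,0,0],
  [1,0.02,-0.016,0,0],
  [1,0,0,0,0],
])

```text
t: 6.78
eef_pos: [0.5945, -0.0702, 0.0071]
tcp_rot: [0.0, 0.331, 0.944, -0.0]
force: [0.1, -0.7, 0.0]
opening: 0.0938
grip_force: 0.0
```

Run:
```python
from m import *
c=cap('scene','s2.png')
cv2.imwrite('pics/s2c.png',cv2.resize(c['pixels'][190:330,220:400,::-1],None,fx=4,fy=4))
s=robot.get_state();print(s['eef_pos'],s['force'])
```

```text
[ 0.59437187 -0.07010214  0.00700104] [-0.07961832  0.52381373  0.40264014]
```

View pics/s2c.png

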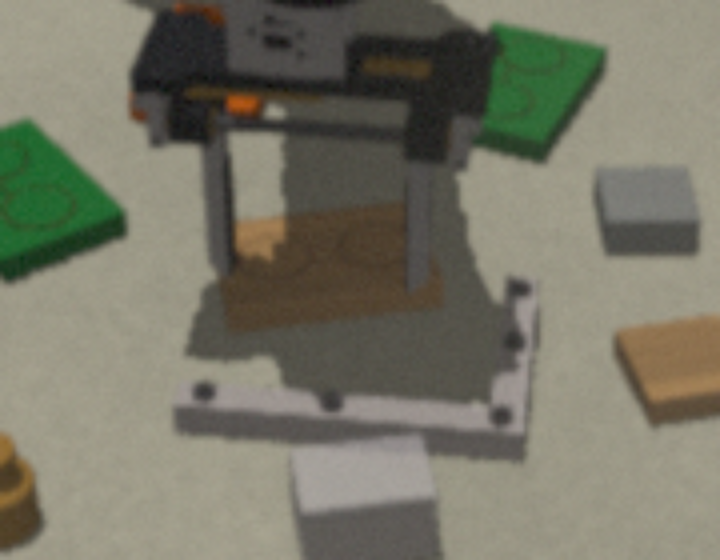

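The blank hasn't moved: its front edge is still where it started, at about (277,270) in the full picture, and there was no contact force. The open fingers swing on an arc, so their tips ride higher than the TCP and passed over it. I'll back off and part-close the fingers to bring the tips down.

Call:
move_arm([
  [1,0,0,0.3,0],
  [1,0,0,0.3,0],
  [1,-0.234,0.188,0,0],
  [1,-0.234,0.188,0,0],
  [1,-0.234,0.188,0,0],
  [1,-0.234,0.188,0,0],
  [1,-0.234,0.188,0,0],
  [1,-0.234,0.188,0,0],
  [1,-0.234,0.188,0,0],
  [1,-0.234,0.188,0,0],
  [1,-0.234,0.188,0,0],
  [1,-0.234,0.188,0,0],
])

```text
t: 7.83
eef_pos: [0.4998, 0.0059, 0.031]
tcp_rot: [-0.0, 0.331, 0.944, -0.0]
force: [0.1, 0.3, -0.4]
opening: 0.0941
grip_force: 0.0
```

Call:
move_arm([
  [0,0,0,0,0],
  [0,0,0,0,0],
  [0,0,0,0,0],
  [0,0,0,0,0],
  [0,0,0,-0.3,0],
  [0,0,0,-0.3,0],
  [0,0,0,-0.05,0],
  [0,0,0,-0.05,0],
  [0,0,0,0,0],
])

```text
t: 8.58
eef_pos: [0.5004, 0.0049, 0.0024]
tcp_rot: [-0.0, 0.331, 0.944, -0.0]
force: [-1.0, 0.3, -1.1]
opening: 0.0472
grip_force: 0.0
```

Run:
```python
from m import *
c=cap('scene','s3.png')
cv2.imwrite('pics/s3c.png',cv2.resize(c['pixels'][160:330,200:400,::-1],None,fx=3.5,fy=3.5))
s=robot.get_state();print(s['eef_pos'],s['force'],s['opening'])
d=s['eef_pos'][:2]*1000-[720.9,-46.1];print(d@[.7796,-.6263],d@[.6263,.7796])
```

```text
[0.50061729 0.00498945 0.00279459] [-0.44031296  0.469739   -0.51702633] 0.04695912568208602
-203.7297275689225 -98.1337234660023
```

View pics/s3c.png

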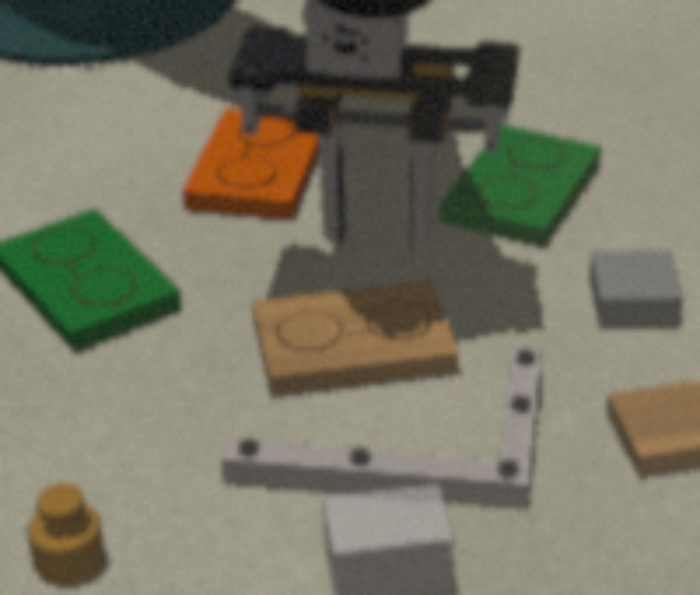

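Run:
```python
from m import *
c=robot.capture('scene');M=np.linalg.inv(c['world_from_camera'])
e=np.array([.6263,.7796,0])
for z in(0,.01,.02,.03):
  for s in(-1,1):
    p=M@np.r_[np.array([.5006,.005,z])+s*.027*e,1]; print(z,s,c['cx']+c['fx']*p[0]/-p[2]*1, c['cy']+c['fy']*p[1]/p[2])
p=M@np.r_[ray(c,[[277,270]],0)[0],1]; print(p, ray(c,[[277,272],[330,266]],0))
```

```text
0 -1 296.7332474427818 236.84017951279804
0 1 319.1312621021167 238.5887442677753
0.01 -1 296.6514196577351 233.41592128199304
0.01 1 319.1578117723438 235.1592441599383
0.02 -1 296.56879692301345 229.95839668614786
0.02 1 319.1846204093703 231.69629253804374
0.03 -1 296.4853675977734 226.46711858934202
0.03 1 319.21169182072833 228.19939757183369
[-0.10202851 -0.0703612  -1.10420651  1.        ] [[ 0.57653163 -0.11804797  0.        ]
 [ 0.61880742 -0.00806545  0.        ]]
```

The finger tips appear at z≈0.02 with the TCP at 0.0025. I'll lower gently and feel for the table.

Call:
move_arm([
  [0,0,0,-0.05,0],
  [0,0,0,-0.05,0],
  [0,0,0,-0.05,0],
  [0,0,0,0,0],
])

```text
t: 9.02
eef_pos: [0.5006, 0.0053, -0.0033]
tcp_rot: [-0.0, 0.331, 0.944, -0.0]
force: [-0.0, 0.4, -0.3]
opening: 0.0467
grip_force: 0.0
```

Call:
move_arm([
  [0,0,0,-0.05,0],
  [0,0,0,-0.05,0],
  [0,0,0,0,0],
])

```text
t: 9.27
eef_pos: [0.5005, 0.0052, -0.0073]
tcp_rot: [-0.0, 0.331, 0.944, -0.0]
force: [-0.1, -0.3, 0.4]
opening: 0.0468
grip_force: 0.0
```

Call:
move_arm([
  [0,0,0,-0.05,0],
  [0,0,0,0,0],
])

```text
t: 9.43
eef_pos: [0.5006, 0.0052, -0.0093]
tcp_rot: [-0.0, 0.331, 0.944, -0.0]
force: [-0.4, -0.6, 0.2]
opening: 0.0468
grip_force: 0.0
```

Call:
move_arm([
  [0,0,0,-0.05,0],
  [0,0,0,0,0],
])

```text
t: 9.6
eef_pos: [0.5006, 0.0052, -0.0112]
tcp_rot: [-0.0, 0.331, 0.944, -0.0]
force: [-0.5, 0.6, -0.7]
opening: 0.0471
grip_force: 0.0
```

Call:
move_arm([
  [0,0.117,-0.094,0,0],
  [0,0.117,-0.094,0,0],
  [0,0.117,-0.094,0,0],
  [0,0.117,-0.094,0,0],
  [0,0.117,-0.094,0,0],
  [0,0.117,-0.094,0,0],
  [0,0.117,-0.094,0,0],
  [0,0.117,-0.094,0,0],
  [0,0.117,-0.094,0,0],
  [0,0.117,-0.094,0,0],
  [0,0.117,-0.094,0,0],
  [0,0.117,-0.094,0,0],
])

```text
t: 10.6
eef_pos: [0.5572, -0.0403, -0.011]
tcp_rot: [-0.0, 0.331, 0.944, -0.0]
force: [-1.2, 0.9, -0.1]
opening: 0.0472
grip_force: 0.5
```

Run:
```python
from m import *
c=cap('scene','s4.png')
cv2.imwrite('pics/s4c.png',cv2.resize(c['pixels'][190:330,220:400,::-1],None,fx=4,fy=4))
s=robot.get_state();print(s['eef_pos'],s['force'],s['opening'])
d=s['eef_pos'][:2]*1000-[720.9,-46.1];print(d@[.7796,-.6263],d@[.6263,.7796])
```

```text
[ 0.5580608  -0.04113132 -0.01088061] [-0.4853268  -0.5860305   0.16520909] 0.04712523296320865
-130.06132289194466 -98.11260503034352
```

View pics/s4c.png

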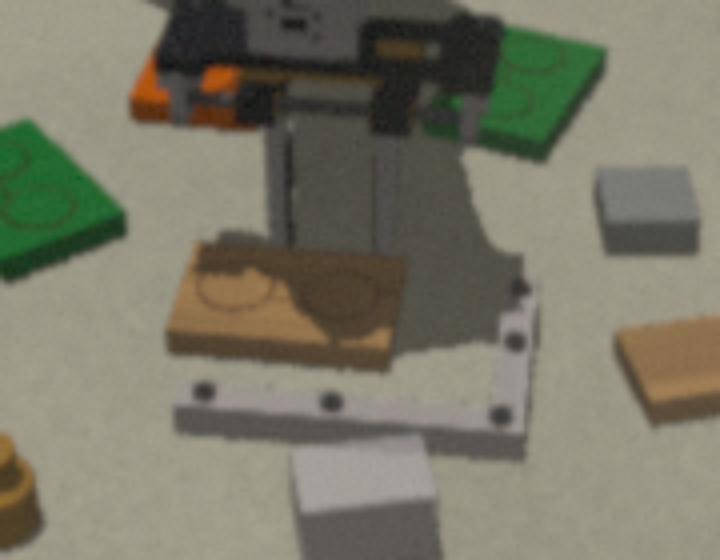

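The blank is now squared and being pushed; its far edge is about 35 mm short of the long fence. Continuing.

Call:
move_arm([
  [0,0.078,-0.063,0,0],
  [0,0.078,-0.063,0,0],
  [0,0.078,-0.063,0,0],
  [0,0.078,-0.063,0,0],
  [0,0.078,-0.063,0,0],
  [0,0.078,-0.063,0,0],
  [0,0.078,-0.063,0,0],
  [0,0.078,-0.063,0,0],
  [0,0.04,-0.032,0,0],
  [0,0.02,-0.016,0,0],
  [0,0.02,-0.016,0,0],
  [0,0,0,0,0],
])

```text
t: 11.65
eef_pos: [0.5851, -0.0627, -0.011]
tcp_rot: [0.0, 0.331, 0.944, -0.0]
force: [-0.4, 0.5, -0.0]
opening: 0.0466
grip_force: 0.0
```

Call:
move_arm([
  [0,0.02,-0.016,0,0],
  [0,0.02,-0.016,0,0],
  [0,0.02,-0.016,0,0],
  [0,0,0,0,0],
])

```text
t: 11.98
eef_pos: [0.5876, -0.0647, -0.011]
tcp_rot: [0.0, 0.331, 0.944, -0.0]
force: [0.7, 0.5, 0.4]
opening: 0.0472
grip_force: 0.0
```

Call:
move_arm([
  [0,0.02,-0.016,0,0],
  [0,0.02,-0.016,0,0],
  [0,0,0,0,0],
])

```text
t: 12.23
eef_pos: [0.5892, -0.066, -0.0109]
tcp_rot: [0.0, 0.331, 0.944, -0.0]
force: [0.2, 0.2, -0.2]
opening: 0.0469
grip_force: 0.0
```

Call:
move_arm([
  [0,0.02,-0.016,0,0],
  [0,0.02,-0.016,0,0],
  [0,0,0,0,0],
])

```text
t: 12.48
eef_pos: [0.5899, -0.0665, -0.0111]
tcp_rot: [-0.001, 0.331, 0.944, 0.0]
force: [-5.2, 3.9, 5.2]
opening: 0.0469
grip_force: 3.4
```

Call:
move_arm([
  [0,0.02,-0.016,0,0],
  [0,0.02,-0.016,0,0],
  [0,0,0,0,0],
])

```text
t: 12.73
eef_pos: [0.59, -0.0666, -0.0114]
tcp_rot: [-0.003, 0.331, 0.944, 0.0]
force: [-14.7, 9.3, 13.6]
opening: 0.0473
grip_force: 8.9
```

Call:
move_arm([
  [0,0.02,-0.016,0,0],
  [0,0.02,-0.016,0,0],
  [0,0,0,0,0],
])

```text
t: 12.98
eef_pos: [0.5901, -0.0667, -0.0116]
tcp_rot: [-0.004, 0.33, 0.944, 0.001]
force: [-24.2, 15.8, 20.7]
opening: 0.0473
grip_force: 14.4
```

Fence contact is confirmed: the TCP stopped at local x≈-89 and the force rose. Backing off, lifting and measuring.

Call:
move_arm([
  [0,-0.08,0.064,0,0],
  [0,-0.16,0.125,0,0],
  [0,-0.3,0.25,0,0],
  [0,-0.3,0.25,0.3,0],
  [0,-0.3,0.25,0.5,0],
  [0,-0.3,0.25,0.5,0],
  [0,-0.3,0.25,0.5,0],
  [0,-0.3,0.25,0.5,0],
  [0,0,0,0,0],
])

```text
t: 13.73
eef_pos: [0.5122, -0.0002, 0.084]
tcp_rot: [0.001, 0.33, 0.944, 0.001]
force: [2.1, 0.5, -0.1]
opening: 0.047
grip_force: 0.0
```

Run:
```python
from m import *
c=cap('top','t5.png')
print(ray(c,[[368.7,283],[401,280]],.018).round(3))
im=c['pixels']; 
a=cv2.resize(im[150:300,250:430,::-1],None,fx=3,fy=3)
c=cap('scene','s5.png'); b=cv2.resize(c['pixels'][190:330,220:400,::-1],None,fx=3,fy=3)[:,:540]
b=cv2.resize(b,(0,0),fx=.45,fy=.45); 
o=np.zeros((450,790,3),np.uint8);o[:,:540]=a;o[:b.shape[0],540:540+b.shape[1]]=b[:,:250]
cv2.imwrite('pics/t5c.png',o)
s=robot.get_state();print(s['eef_pos'],s['qpos'])
```

```text
[[ 0.469 -0.128  0.018]
 [ 0.475 -0.206  0.018]]
[ 0.51259862 -0.00156672  0.08165275] [-0.43255793  0.37377081  0.45253337  1.99633786 -0.22161019  0.81648991
  1.04217932]
```

View pics/t5c.png

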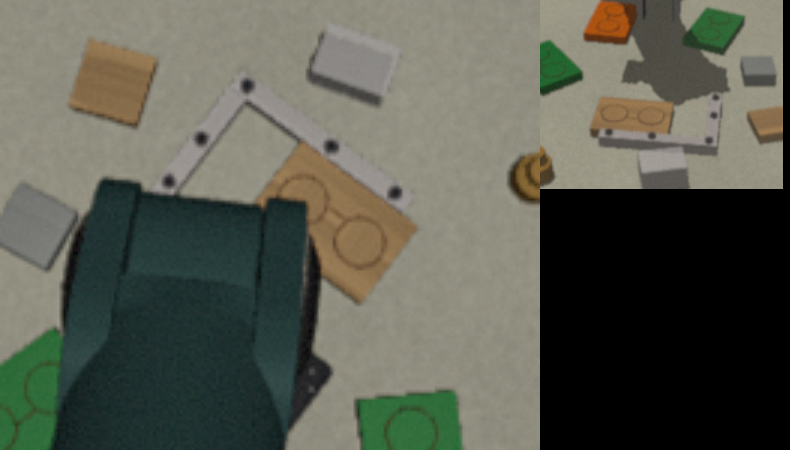

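The blank lies flush along the long fence with its near end at local y≈-176, about 56 mm short of the short fence. Next I'll turn the fingers to straddle along x and push on that end.

Call:
move_arm([
  [0,0.062,-0.288,0,-0.98],
  [0,0.062,-0.288,0,-0.98],
  [0,0.062,-0.288,0,-0.98],
  [0,0.062,-0.288,0,-0.98],
  [0,0.062,-0.288,0,-0.98],
  [0,0.062,-0.288,0,-0.98],
  [0,0.062,-0.288,0,-0.98],
  [0,0.062,-0.288,0,-0.98],
  [0,0.062,-0.288,0,-0.98],
  [0,0.062,-0.288,0,-0.98],
  [0,0.062,-0.288,0,-0.98],
  [0,0.062,-0.288,0,-0.98],
])

```text
t: 14.83
eef_pos: [0.5419, -0.1417, 0.08]
tcp_rot: [0.0, 0.801, 0.599, -0.001]
force: [-1.0, 0.7, -0.4]
opening: 0.0469
grip_force: 0.0
```

Call:
move_arm([
  [0,0.062,-0.288,0,-0.98],
  [0,0.062,-0.288,0,-0.98],
  [0,0.062,-0.288,0,-0.98],
  [0,0.062,-0.288,0,-0.98],
  [0,0,0,0,0],
  [0,0,0,0,0],
  [0,0,0,0,0],
])

```text
t: 15.42
eef_pos: [0.5516, -0.1862, 0.0803]
tcp_rot: [-0.0, 0.9, 0.436, -0.001]
force: [0.3, 0.4, 0.7]
opening: 0.0467
grip_force: 0.0
```

Run:
```python
from m import *
s=robot.get_state();print(s['eef_pos'],s['qpos'],s['t'])
w,x,y,z=s['tcp_rot'];print(np.degrees(2*np.arctan2(y,x))-90)
d=s['eef_pos'][:2]*1000-[720.9,-46.1];print(d@[.7796,-.6263],d@[.6263,.7796])
```

```text
[ 0.55160763 -0.18615155  0.08031958] [-0.33252007  0.59498534  0.81578273  1.83184519 -0.52633438  0.94685753
  0.04795259] 15.4167
-38.32473889249534
-44.26604534649986 -215.2119999919143
```

Call:
move_arm([
  [0,0,0,-0.25,0],
  [0,0,0,-0.25,0],
  [0,0,0,-0.25,0],
  [0,0,0,-0.25,0],
  [0,0,0,-0.25,0],
  [0,0,0,-0.25,0],
  [0,0,0,-0.25,0],
  [0,0,0,-0.25,0],
  [0,0,0,-0.25,0],
  [0,0,0,0,0],
  [0,0,0,0,0],
])

```text
t: 16.33
eef_pos: [0.5516, -0.1865, -0.0094]
tcp_rot: [-0.0, 0.901, 0.434, -0.0]
force: [0.0, -0.1, 1.1]
opening: 0.0469
grip_force: 0.0
```

Call:
move_arm([
  [0,0.078,0.098,0,0],
  [0,0.078,0.098,0,0],
  [0,0.078,0.098,0,0],
  [0,0.078,0.098,0,0],
  [0,0.078,0.098,0,0],
  [0,0.078,0.098,0,0],
  [0,0.078,0.098,0,0],
  [0,0.078,0.098,0,0],
  [0,0.078,0.098,0,0],
  [0,0.078,0.098,0,0],
  [0,0.078,0.098,0,0],
  [0,0.078,0.098,0,0],
])

```text
t: 17.33
eef_pos: [0.5896, -0.1391, -0.009]
tcp_rot: [-0.0, 0.901, 0.434, -0.0]
force: [-0.1, -0.5, 1.1]
opening: 0.0468
grip_force: 0.7
```

Call:
move_arm([
  [0,0.063,0.078,0,0],
  [0,0.063,0.078,0,0],
  [0,0.063,0.078,0,0],
  [0,0.063,0.078,0,0],
  [0,0.063,0.078,0,0],
  [0,0.016,0.02,0,0],
  [0,0.016,0.02,0,0],
  [0,0.016,0.02,0,0],
  [0,0.016,0.02,0,0],
  [0,0,0,0,0],
])

```text
t: 18.17
eef_pos: [0.6046, -0.1205, -0.009]
tcp_rot: [-0.0, 0.901, 0.434, 0.0]
force: [-0.5, -1.2, -0.6]
opening: 0.0466
grip_force: 0.1
```

Call:
move_arm([
  [0,0.016,0.02,0,0],
  [0,0.016,0.02,0,0],
  [0,0,0,0,0],
])

```text
t: 18.42
eef_pos: [0.6059, -0.1188, -0.009]
tcp_rot: [-0.0, 0.901, 0.434, 0.0]
force: [-0.3, 0.5, 0.3]
opening: 0.0469
grip_force: 0.1
```

Call:
move_arm([
  [0,0.016,0.02,0,0],
  [0,0.016,0.02,0,0],
  [0,0,0,0,0],
])

```text
t: 18.67
eef_pos: [0.6066, -0.1182, -0.009]
tcp_rot: [0.0, 0.901, 0.434, -0.001]
force: [-3.5, -2.9, 1.5]
opening: 0.0472
grip_force: 2.4
```

Call:
move_arm([
  [0,0.016,0.02,0,0],
  [0,0.016,0.02,0,0],
  [0,0,0,0,0],
])

```text
t: 18.92
eef_pos: [0.6068, -0.1181, -0.009]
tcp_rot: [0.001, 0.901, 0.434, -0.002]
force: [-9.4, -9.8, 4.7]
opening: 0.0471
grip_force: 6.6
```

Now against the short fence too. Backing off, lifting and checking.

Call:
move_arm([
  [0,-0.08,-0.1,0,0],
  [0,-0.16,-0.2,0,0],
  [0,-0.3,-0.4,0,0],
  [0,-0.3,-0.4,0.4,0],
  [0,-0.3,-0.4,0.6,0],
  [0,-0.3,-0.4,0.6,0],
  [0,-0.3,-0.4,0.6,0],
  [0,0,0,0,0],
])

```text
t: 19.58
eef_pos: [0.5378, -0.2126, 0.0833]
tcp_rot: [0.002, 0.902, 0.432, 0.002]
force: [0.6, 0.3, 0.1]
opening: 0.0469
grip_force: 0.0
```

Run:
```python
from m import *
c=cap('top','t6.png');a=cv2.resize(c['pixels'][165:265,270:400,::-1],None,fx=3.8,fy=3.8,interpolation=2)
c=cap('scene','s6.png');b=cv2.resize(c['pixels'][230:320,255:365,::-1],None,fx=2.7,fy=2.7,interpolation=2)
o=np.zeros((400,800,3),np.uint8);o[:380,:494]=a;o[:b.shape[0],495:495+b.shape[1]]=b
cv2.imwrite('pics/t6c.png',o)
s=robot.get_state();print(s['eef_pos'],s['t'])
```

```text
[ 0.53886691 -0.20833806  0.07975673] 19.6833
```

View pics/t6c.png

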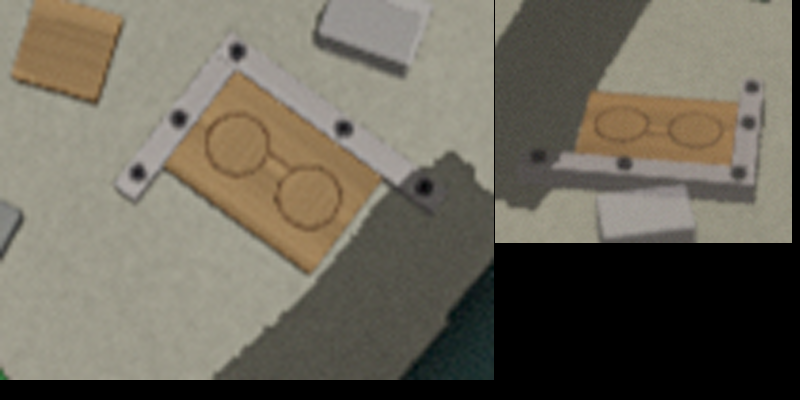

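The blank sits in the corner with no visible gap at either fence. One numeric check, then I hand it in if it agrees.

Run:
```python
from m import *
c=robot.capture('top');c['pixels'][:, :300][165:200]=0
R,k=blank(c);t=-0.6768;ex=np.array([.7796,-.6263]);ey=np.array([.6263,.7796])
d=np.array(R[0])-[720.9,-46.1];print(R,'local',d@ex,d@ey,'yaw deg',(R[2]-np.degrees(t))%90)
L=(ray(c,k[:,0],.018)[:,:2]*1000-[720.9,-46.1])
x,y=L@ex,L@ey
f=x[(x<-60)&(y<-20)&(y>-100)];g=y[(x<-60)&(y<-20)&(y>-100)];print('near edge slope deg',np.degrees(np.polyfit(g,f,1)[0]),f.mean())
for n in (0,2): print(n)
```

```text
((651.2577514648438, -67.22398376464844), (119.3577880859375, 79.77577209472656), 51.64557647705078) local -41.06314592620848 -60.08519800048826 yaw deg 0.4233600515048863
near edge slope deg -0.5975173619503672 -79.99679176034532
0
2
```

```bash
python3 -c "
from rig import robot
print(robot.finish_job())"
```

```text
the job is handed in; nothing more can be done
None
```

The blank is pushed home into the corner stop: its centre measures about (-41, -60) mm against the home (-40, -60) mm and it lies parallel to the long fence within measurement error. The pictures show no bystander moved, and the job was handed in at about 20 s.

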